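# Feel along the rand of a shoe sole

## Task

A shoe sole lies on the springy cushion of the sole press. With the fingertips, feel along the pale raised strip on its outer long edge: start at the heel end and run lightly over the top of the strip to the toe end, touching it all the way, then move clear. Only touch, gently: do not pinch, lift or shift the sole, and leave the other things on the bench alone.

Things in the scene. Friction and masses are not known exactly. Their poses are not given: they have to be found in the camera images.
- sole: loose brown leather shoe sole lying flat on the cushion, 271 mm long, 10 mm thick, 0.3 kg. Origin: centre of its underside; x to the toe, z up. Toe half up to 87 mm broad, waist 59 mm; heel 63 mm wide, with a half ring of seven small nail heads. A pale strip, the rand, stands near its outer long edge (-y side); the other edge has none
- rand_start (a point): heel end of the rand, on its top: a pale raised strip 9 mm wide with a rounded top 22 mm above the sole's underside (12 mm above the leather) all along, running 228 mm from heel to toe in a gentle curve
- rand_finish (a point): toe end of the rand, on its top
- pad (a joint): how far the cushion has sunk, m: about 0 with the sole lying on it, growing downwards. It is borne by springs: about 0.8 N per mm, travel 20 mm, so a light press on the sole sinks it a few mm and it comes back
- pad_top (a point): centre of the cushion's top face, about 60 mm above the bench, on which the sole lies. The cushion is a black rubber block 310 x 130 mm, moving up and down only
- tray: the fixed green steel tray round the cushion, 330 x 150 mm, walls 40 mm high. Origin: centre of its underside on the bench; x along its length, about the same way as the sole's
- jar: amber glue jar with a black cap, 68 mm across, 100 mm high; origin at the centre of its underside. Leave alone
- tin: flat steel polish tin, 72 mm across, 32 mm high; origin at the centre of its underside. Leave alone
- spool: wooden thread spool, 48 mm across, 60 mm high; origin at the centre of its underside. Leave alone
- rand1: the first (heel end) of seven equal stretches of the rand, 18 mm long with 18 mm of the same strip between stretches (no visible border). Origin: mid-length on the strip's top, -104, -24, 22 mm from the sole's origin in the sole's axes
- rand2: the second of seven equal stretches of the rand, 18 mm long with 18 mm of the same strip between stretches (no visible border). Origin: mid-length on the strip's top, -69, -26, 22 mm from the sole's origin in the sole's axes
- rand3: the third of seven equal stretches of the rand, 18 mm long with 18 mm of the same strip between stretches (no visible border). Origin: mid-length on the strip's top, -34, -27, 22 mm from the sole's origin in the sole's axes
- rand4: the fourth (middle) of seven equal stretches of the rand, 18 mm long with 18 mm of the same strip between stretches (no visible border). Origin: mid-length on the strip's top, 1, -32, 22 mm from the sole's origin in the sole's axes
- rand5: the fifth of seven equal stretches of the rand, 18 mm long with 18 mm of the same strip between stretches (no visible border). Origin: mid-length on the strip's top, 36, -37, 22 mm from the sole's origin in the sole's axes
- rand6: the sixth of seven equal stretches of the rand, 18 mm long with 18 mm of the same strip between stretches (no visible border). Origin: mid-length on the strip's top, 70, -37, 22 mm from the sole's origin in the sole's axes
- rand7: the last (toe end) of seven equal stretches of the rand, 18 mm long with 18 mm of the same strip between stretches (no visible border). Origin: mid-length on the strip's top, 104, -29, 22 mm from the sole's origin in the sole's axes

How it is judged:
On the way, in this order (a step that is already met when the one before it is completed fails the run):
1. the fingers touch the first (heel end) stretch of the rand (contact force between the fingers and rand1 above 0.2 N), for 0.04 s.
2. the fingers touch the second stretch of the rand (contact force between the fingers and rand2 above 0.2 N), for 0.04 s.
3. the fingers touch the third stretch of the rand (contact force between the fingers and rand3 above 0.2 N), for 0.04 s.
4. the fingers touch the fourth (middle) stretch of the rand (contact force between the fingers and rand4 above 0.2 N), for 0.04 s.
5. the fingers touch the fifth stretch of the rand (contact force between the fingers and rand5 above 0.2 N), for 0.04 s.
6. the fingers touch the sixth stretch of the rand (contact force between the fingers and rand6 above 0.2 N), for 0.04 s.
7. the fingers touch the last (toe end) stretch of the rand (contact force between the fingers and rand7 above 0.2 N), for 0.04 s.
At the end, for the whole second after the job is handed in: The rand was touched (more than 0.2 N) on all seven stretches in order from heel to toe; the sole lies flat and still on the cushion within 15 mm of where it was, and the cushion has come back up (distance of sole from where it was at the start of the episode below 0.015 m and angle between sole's own z axis and vertical below 0.1 rad and z of sole in the frame of pad_top below 0.006 m and linear speed of sole below 0.02 m/s and value of joint pad below 0.004 m).
It fails at once if the fingers press on the sole with more than 15 N (contact force between the fingers and sole above 15 N).
It fails at once if the sole is lifted off the cushion by more than 10 mm (z of sole in the frame of pad_top above 0.01 m).
It fails at once if the sole is pushed more than 25 mm from where it was, or tipped by more than 0.2 rad (distance of sole from where it was at the start of the episode above 0.025 m or angle between sole's own z axis and vertical above 0.2 rad).
It fails at once if a bystander is moved by more than 20 mm (distance of any of jar, tin, spool from where it was at the start of the episode above 0.02 m).
It also fails if it takes over 42 s, if anything falls off the work surface, if the arm or the gripper's body presses on something with over 40 N, if the wrist force passes 120 N, or if a joint passes its speed limit or range.

## Robot

A 7-joint arm with a two-finger parallel gripper is mounted at the origin on the work surface. World frame = base frame: x ahead of the robot, y to its left, z up, the work surface at z = 0. Lengths are in m, angles in rad, forces in N, time in s.
With the tool pointing down it reaches from about 0.4 to 0.925 m from the base axis. Payload 4.1 kg.
Tool frame: the origin (TCP) lies between the finger pads; the fingertips stand 11 mm ahead of it and the grasp point (between the pads) lies 8 mm behind it; z points along the fingers, y is the line along which they close (so a half turn about z gives the same grasp; the last joint's range is limited). The gripper opens to 85 mm and grips with 20 to 120 N. Pads are 22 mm wide; open, the fingers measure 114 mm over their backs; the gripper's body (76 mm by 85 mm) begins 54 mm behind the grasp point. The pads swing forward as they close: fully open they stand 13 mm farther back than shut.
Start: joints at [1.186, 0.398, 0.045, 1.537, -0.019, 1.207, -0.051], TCP at [0.183, -0.624, 0.242] pointing down, gripper open.
Joint ranges: [-2.82, 2.82], [-0.49, 2.23], [-1.37, 1.46], [0, 2.46], [-1.36, 4.5], [0.23, 2], [-2.94, 2.94]. Speed limits (rad/s): [2.57, 2.57, 3.14, 3.14, 3.14, 3.14, 3.14].

## Interface

Orientations are given as a unit quaternion [w, x, y, z].
In Python, from station import manip, capture, get_calibration, models gives the robot as it stands. The module is installed in compiled form; this text tells all that it offers.
- The arm moves only by the tool apply_moves, never from a script. Its argument "targets" is a list of rows, each a list of 2 entries, a list of its own where there are three numbers: the shift along the tool's x, y, z in mm, then the turn, a rotation vector about the tool's x, y, z in rad. In form: [[[dx, dy, dz], [wx, wy, wz]], ...]. A call has 1 to 12 rows; each row shifts and turns the commanded pose from where the row before left it, along the tool's axes as they then stand; what a row does not reach is not made up. A row lasts 1/10 s, in which the tool goes at most 50 mm and 8.59 degrees, less where a joint would pass 70% of its speed; a pose out of reach is approached as far as the arm can. A call with a gripper value outside its range is refused whole. "jaw" is the opening, from 0 (shut) to 1 (fully open), set as the call begins (left out, the last holds). The fingers move at their own pace and stop on an object; the grip force is fixed at half the most. Time passes only in rows, so rows that do not move let the fingers close. It gives the time, the measured TCP pose, the force, the opening and the grip force at its end, in the units of the state.
- manip.state(): the state, without advancing time (a new reading comes with each control period).
- capture(name): name is "scene" or "top"; returns the picture (400x640x3 uint8, red, green, blue); there is no depth.
- get_calibration(name): a dict with "vertical_fov" (degrees; the focal length in pixels is half the picture's height over the tangent of half this angle, whatever the lens; pixels are square), "cx", "cy" (the principal point, pixels), "R" (3x3) and "t" (3): a world point X has camera coordinates R X + t. Camera axes: x right, y down, z forward; pixel columns grow to the right and rows downward; lengths in m; the calibration is good to about 2 mm. A picture is of the moment at which its call begins. get_calibration takes no time and is no camera call.
- manip.hand_in(): hands the job in; it is judged then, once.
Trained networks look in the newest picture that a camera, given by its name, has taken for a name from the list of things; names that differ only in an ending like _2 or _b are one class to them, and where a whole thing is asked for, a point or a joint stands for the part that bears it (a point fixed in the world has none). Each returns a list of dicts, best first, with "confidence" (0 to 1); they miss things now and then, are a little off and sometimes report something else, mostly with a low value. They report only what shows in the picture. A call takes as long as a camera call.
- models.search_frame(target, camera): "rect" ([left, top, right, bottom] in pixels, round what is visible of it).
- models.silhouettes(target, camera): "region" (400x640 bool, what is visible of it) and "rect" ([left, top, right, bottom] in pixels, round what is visible of it).
The state is a dict: "t": time; "joint_positions": joint angles; "joint_velocities": joint speeds; "joint_efforts": joint torques, N m; "position": TCP position; "tool_rot": TCP orientation; "ft_force": force on the tool from outside, world axes, zero at the start; "moment": the same for the moment, N m; "width": finger opening in m; "finger_force": force on a finger pad.
Only numpy, scipy, OpenCV 4.12 (cv2) and the standard library are available. Lean on these libraries where they do the work, as an engineer would, in place of code of your own. Each camera call takes 0.05 s, during which the arm holds its last target. There are 200 camera calls.

## Working session

There is one attempt and no reset: what is moved stays moved. The work goes in short steps, Python scripts to look and compute and a tool call to move; the robot and the scene stay as the last step left them, time stands still between calls to the robot, and variables do not carry over. Pictures are saved under pics/ and viewed, at most 10 in all, crops included, and the job is handed in when it is done.

Besides the shell and the picture viewer there is one more tool, called by a JSON object that holds its "api" and its "payload". apply_moves: Moves the arm, as the interface text tells. Its arguments: {"type":"object","properties":{"targets":{"type":"array"},"jaw":{"type":"number"}},"required":["targets"]}

```bash
mkdir -p pics
cat > h.py <<'E'
import numpy as np,cv2
from station import manip,capture,get_calibration,models
def K(n):
    c=get_calibration(n); f=200/np.tan(np.radians(c["vertical_fov"])/2)
    return f,c["cx"],c["cy"],np.array(c["R"]),np.array(c["t"])
def back(n,uv,z):
    f,cx,cy,R,t=K(n); uv=np.atleast_2d(uv).astype(float)
    d=np.c_[(uv[:,0]-cx)/f,(uv[:,1]-cy)/f,np.ones(len(uv))]@R; o=-R.T@t
    return o+d*((z-o[2])/d[:,2])[:,None]
def proj(n,X):
    f,cx,cy,R,t=K(n); c=np.atleast_2d(X)@R.T+t
    return np.c_[cx+f*c[:,0]/c[:,2],cy+f*c[:,1]/c[:,2]]
E
python3 - <<'E'
from h import *
for n in("top","scene"):
    im=capture(n); cv2.imwrite(f"pics/{n}1.png",im[:,:,::-1])
    f,cx,cy,R,t=K(n); print(n,f,cx,cy,(-R.T@t).round(3),R.round(2).tolist())
    for T in("sole","tray","rand_start","jar","tin","spool"):
        r=models.search_frame(T,n); print(T,[(np.round(a["rect"]).tolist(),round(a["confidence"],2)) for a in r[:2]])
r=models.silhouettes("sole","top")[0]["region"]; np.save("sole.npy",r)
ys,xs=np.nonzero(r); P=back("top",np.c_[xs,ys],.068)[:,:2]
b=cv2.minAreaRect((P*1000).astype(np.float32)); print(b,P.mean(0))
s=manip.state(); print(s)
E
```

```text
top 399.0360845100933 317.29274351158807 200.1813012399963 [4.180e-01 1.000e-03 1.111e+00] [[-0.12, -0.99, -0.01], [-0.97, 0.12, -0.2], [0.2, -0.02, -0.98]]
sole [([272.0, 228.0, 372.0, 265.0], 0.56)]
tray [([253.0, 208.0, 385.0, 286.0], 0.7)]
rand_start [([272.0, 224.0, 377.0, 267.0], 0.58)]
jar [([291.0, 140.0, 318.0, 172.0], 0.71)]
tin [([164.0, 245.0, 190.0, 272.0], 0.62)]
spool [([442.0, 228.0, 466.0, 245.0], 0.66)]
scene 509.4145663101859 317.59552351616435 202.87232404252256 [1.339 0.098 1.08 ] [[-0.12, 0.99, -0.0], [0.8, 0.09, -0.59], [-0.59, -0.07, -0.81]]
sole [([267.0, 152.0, 365.0, 201.0], 0.57), ([248.0, 142.0, 386.0, 232.0], 0.38)]
tray [([248.0, 140.0, 389.0, 234.0], 0.64)]
rand_start [([267.0, 150.0, 363.0, 201.0], 0.84)]
jar [([294.0, 238.0, 323.0, 283.0], 0.9)]
tin [([450.0, 194.0, 483.0, 223.0], 0.74)]
spool [([173.0, 153.0, 193.0, 181.0], 0.95)]
((515.7054443359375, -18.95245361328125), (267.3148498535156, 88.42496490478516), 75.92352294921875) [ 0.51432836 -0.01045793]
{'t': 0.75, 'joint_positions': array([ 1.1860153 ,  0.39835339,  0.04509418,  1.53657356, -0.01872236,
        1.20691255, -0.05071234]), 'joint_velocities': array([-0.00032541, -0.00068162, -0.00047493,  0.00038833, -0.00035644,
        0.00022126, -0.00014178]), 'joint_efforts': array([-1.28941733e-04, -4.74927592e+01,  1.36280023e+00, -2.54495394e+01,
        1.15303198e-02,  9.20519051e-04,  6.24625301e-06]), 'position': array([ 0.18329126, -0.62366516,  0.24238852]), 'tool_rot': array([8.47982403e-05, 9.89804301e-01, 1.42433979e-01, 2.19466980e-05]), 'ft_force': array([ 0.26424768, -0.22755069, -0.94318334]), 'moment': array([-0.02349706, -0.03485257, -0.02430522]), 'finger_force': 0.0, 'width': 0.08528757754806571}
```

View pics/top1.png

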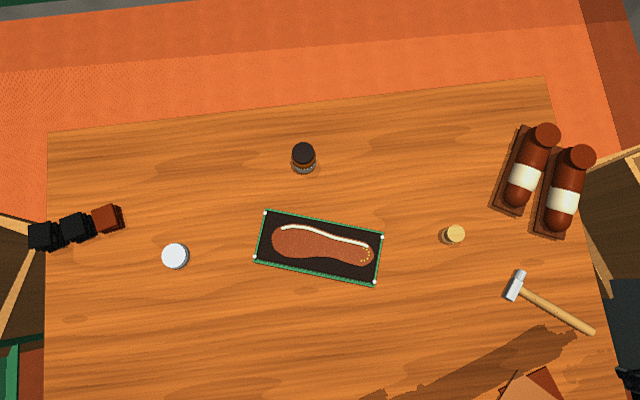

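View pics/scene1.png

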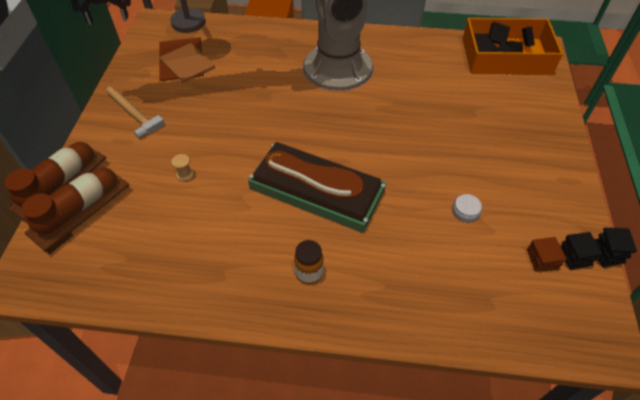

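Top view: the sole's toe is at the left (272,240), its heel with nails at the right (370,258), and the pale rand runs along the upper side (world +x). In the scene view the rand faces the camera, from about (270,162) to (350,192). Next: fit the known rand curve to the pale pixels in both views.

```bash
cat > fit.py <<'E'
from h import *
from scipy.optimize import least_squares
from scipy.interpolate import CubicSpline
L=np.array([[-104,-24],[-69,-26],[-34,-27],[1,-32],[36,-37],[70,-37],[104,-29]])/1000
cs=CubicSpline(L[:,0],L[:,1]); xs=np.linspace(-.1125,.1125,60); C=np.c_[xs,cs(xs)]
def w(p,C,z): 
    c,s=np.cos(p[2]),np.sin(p[2]); return np.c_[C@np.array([[c,s],[-s,c]])+p[:2],np.full(len(C),z)]
E
python3 - <<'E'
from fit import *
from scipy.spatial import cKDTree
D={}
crops=[]
for n,(a,b,c,d) in {"top":(265,218,382,275),"scene":(260,145,370,206)}.items():
    im=cv2.imread(f"pics/{n}1.png"); h=cv2.cvtColor(im,cv2.COLOR_BGR2HSV)
    m=((h[...,1]<110)&(h[...,2]>120)).astype(np.uint8); k=np.zeros_like(m);k[b:d,a:c]=1;m*=k
    nn,lab,st,_=cv2.connectedComponentsWithStats(m); i=1+np.argmax(st[1:,4]); m=lab==i
    y,x=np.nonzero(m); D[n]=np.c_[x,y].astype(float); print(n,st[i])
    cr=im[b:d,a:c].copy(); o=cr.copy(); o[m[b:d,a:c]]=(255,0,255); crops+=[cv2.resize(q,(390,230),interpolation=0) for q in(cr,o)]
cv2.imwrite("pics/c.png",np.vstack([np.hstack(crops[:2]),np.hstack(crops[2:])]))
def f(p,names=("top","scene"),z=None):
    r=[]
    for n in names:
        q=proj(n,w(p,C,.080)); r+=[cKDTree(q).query(D[n])[0],cKDTree(D[n]).query(q)[0]]
    return np.concatenate(r)
for N in(("top",),("scene",),("top","scene")):
    s=least_squares(f,[.515,-.015,1.42+0.0],args=(N,),loss="soft_l1",diff_step=1e-3); print(N,s.x,np.sqrt((f(s.x,N)**2).mean()))
np.save("p.npy",s.x); print(w(s.x,L,.082).round(4))
# tray check
for n in("top","scene"):
    print(n,proj(n,w(s.x,C[[0,-1]],.08)).round(1).tolist())
for t,z in(("jar",.05),("tin",.016),("spool",.03)):
    r=models.search_frame(t,"top")[0]["rect"]; print(t,back("top",[(r[0]+r[2])/2,(r[1]+r[3])/2],z).round(3))
E
```

```text
top [281 224  88  24 314]
scene [269 161  82  34 399]
('top',) [ 0.51008317 -0.01682753  1.25155171] 1.0315981551642046
('scene',) [ 0.51011984 -0.01588277  1.25240701] 1.3145827027677441
('top', 'scene') [ 0.50998304 -0.01672361  1.25003853] 1.1955324541917687
[[ 0.5    -0.123   0.082 ]
 [ 0.5129 -0.0904  0.082 ]
 [ 0.5249 -0.0575  0.082 ]
 [ 0.5407 -0.0259  0.082 ]
 [ 0.5564  0.0058  0.082 ]
 [ 0.5672  0.038   0.082 ]
 [ 0.5703  0.0728  0.082 ]]
top [[366.4, 245.8], [281.4, 227.5]]
scene [[269.9, 162.3], [349.6, 192.3]]
jar [[0.765 0.    0.05 ]]
tin [[0.529 0.378 0.016]]
spool [[ 0.495 -0.377  0.03 ]]
```

View pics/c.png

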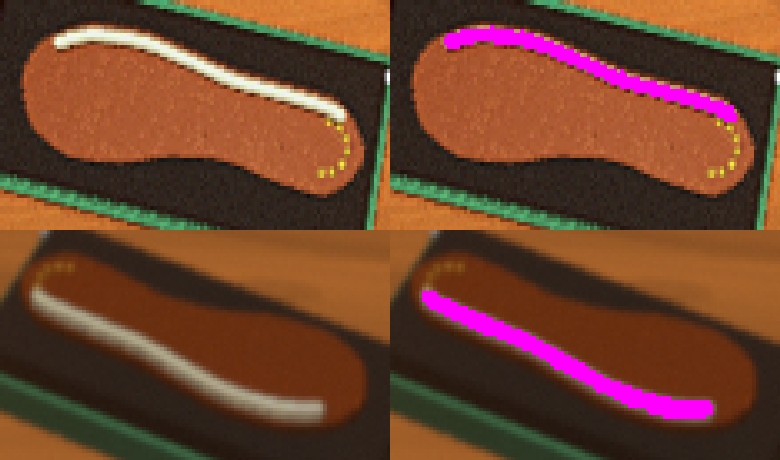

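Both cameras agree to about 1 mm, and the curve overlays the pale strip. Now I move above the heel end with the gripper shut.

{"api": "apply_moves", "payload": {"targets": [[[18, -16, 0], [0, 0, 0]], [[18, -16, 0], [0, 0, 0]], [[18, -16, 0], [0, 0, 0]], [[18, -16, 0], [0, 0, 0]], [[18, -16, 0], [0, 0, 0]], [[18, -16, 0], [0, 0, 0]], [[18, -16, 0], [0, 0, 0]], [[18, -16, 0], [0, 0, 0]], [[18, -16, 0], [0, 0, 0]], [[18, -16, 0], [0, 0, 0]], [[18, -16, 0], [0, 0, 0]], [[18, -16, 0], [0, 0, 0]]], "jaw": 0}}

```text
t: 2.1
position: [0.3368, -0.3777, 0.2425]
tool_rot: [0.0, 0.99, 0.142, 0.0]
ft_force: [0.4, -0.5, 0.1]
width: 0.0001
finger_force: 0.0
```

{"api": "apply_moves", "payload": {"targets": [[[18, -16, 0], [0, 0, 0]], [[18, -16, 0], [0, 0, 0]], [[18, -16, 0], [0, 0, 0]], [[18, -16, 0], [0, 0, 0]], [[18, -16, 0], [0, 0, 0]], [[18, -16, 0], [0, 0, 0]], [[18, -16, 0], [0, 0, 0]], [[18, -16, 0], [0, 0, 0]], [[18, -16, 0], [0, 0, 0]], [[18, -16, 0], [0, 0, 0]], [[18, -16, 0], [0, 0, 0]], [[11, -4, 0], [0, 0, 0]]]}}

```text
t: 3.3
position: [0.4871, -0.1445, 0.2426]
tool_rot: [-0.0, 0.99, 0.144, 0.0]
ft_force: [0.5, -0.4, -0.2]
width: 0.0005
finger_force: 0.0
```

{"api": "apply_moves", "payload": {"targets": [[[8, -7, 10], [0, 0, 0]], [[8, -7, 15], [0, 0, 0]], [[0, 0, 20], [0, 0, 0]], [[0, 0, 20], [0, 0, 0]], [[0, 0, 20], [0, 0, 0]], [[0, 0, 20], [0, 0, 0]], [[0, 0, 15], [0, 0, 0]], [[0, 0, 10], [0, 0, 0]], [[0, 0, 6], [0, 0, 0]], [[0, 0, 0], [0, 0, 0]], [[0, 0, 0], [0, 0, 0]]]}}

```text
t: 4.4
position: [0.4979, -0.1293, 0.1067]
tool_rot: [0.0, 0.99, 0.142, 0.0]
ft_force: [-0.1, 0.1, -0.3]
width: -0.0
finger_force: 0.0
```

Run:
```python
from fit import *
for n in("top","scene"):
    im=capture(n); s=manip.state(); tip=np.array(s["position"])-[0,0,.011]
    q=np.round(proj(n,np.vstack([tip,w(np.load("p.npy"),L,.082)]))).astype(int)
    x,y=q[0]; im=im[:,:,::-1].copy()
    c=im[y-50:y+50,x-60:x+60]; c=cv2.resize(c,(480,400),interpolation=cv2.INTER_CUBIC)
    cv2.circle(c,(240,200),3,(255,0,255),-1); globals()[n]=c[:,80:]
cv2.imwrite("pics/d.png",np.hstack([top[:,:390],scene[:,:390]])); print(s["position"],s["ft_force"],s["t"])
```

```text
[ 0.49818296 -0.12916754  0.10705783] [ 0.34430475 -0.15654448 -0.63456642] 4.5
```

View pics/d.png

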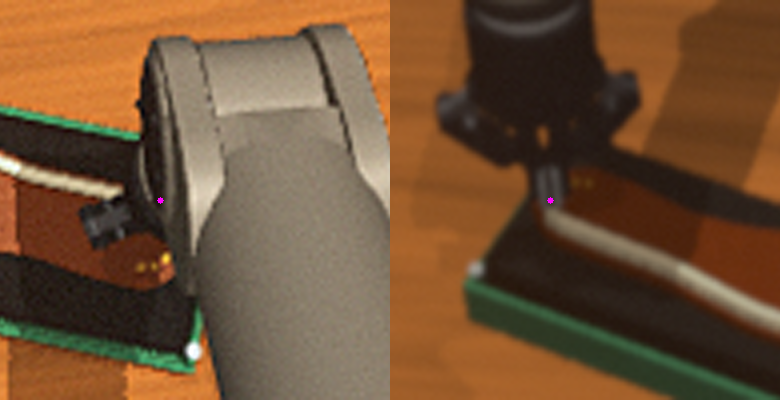

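The scene crop shows the shut fingertips (550,200) just above the heel end of the rand. Next I feel down.

{"api": "apply_moves", "payload": {"targets": [[[1, -2, 3], [0, 0, 0]], [[1, -1, 3], [0, 0, 0]], [[0, 0, 3], [0, 0, 0]], [[0, 0, 2], [0, 0, 0]], [[0, 0, 1], [0, 0, 0]], [[0, 0, 0], [0, 0, 0]]]}}

```text
t: 5.1
position: [0.4985, -0.1256, 0.0941]
tool_rot: [-0.0, 0.99, 0.142, -0.0]
ft_force: [-0.0, -0.4, -0.2]
width: -0.0001
finger_force: 0.0
```

{"api": "apply_moves", "payload": {"targets": [[[0, 0, 1], [0, 0, 0]], [[0, 0, 1], [0, 0, 0]], [[0, 0, 0], [0, 0, 0]]]}}

```text
t: 5.4
position: [0.4987, -0.1256, 0.0923]
tool_rot: [0.0, 0.99, 0.142, 0.0]
ft_force: [1.3, 0.7, -0.1]
width: 0.0002
finger_force: 0.2
```

{"api": "apply_moves", "payload": {"targets": [[[0, 0, 1], [0, 0, 0]], [[0, 0, 1], [0, 0, 0]], [[0, 0, 0], [0, 0, 0]]]}}

```text
t: 5.7
position: [0.4987, -0.1256, 0.0903]
tool_rot: [0.0, 0.99, 0.142, 0.0]
ft_force: [-0.4, -0.2, 0.9]
width: 0.0
finger_force: 1.0
```

Run:
```python
from h import *
for i in range(4):
    capture("top"); s=manip.state(); print(s["position"],s["ft_force"],s["t"])
```

```text
[ 0.49869524 -0.12559832  0.09039877] [-0.96248363  0.12942711  2.31899213] 5.75
[ 0.49870451 -0.12560317  0.09041831] [-0.33263842 -0.43971602  2.2395806 ] 5.8
[ 0.49870233 -0.12559468  0.09040559] [-0.77292044 -0.84805743  1.6761641 ] 5.85
[ 0.49866905 -0.1255853   0.09037454] [-0.84553086  0.56298777  2.41274667] 5.9
```

{"api": "apply_moves", "payload": {"targets": [[[4.7, -6, 0.5], [0, 0, 0]], [[4.7, -6, 0], [0, 0, 0]], [[4.7, -6, 0], [0, 0, 0]], [[4.7, -6, 0], [0, 0, 0]], [[4.7, -6, 0], [0, 0, 0]], [[4.2, -5.6, 0], [0, 0, 0]], [[4.2, -5.6, 0], [0, 0, 0]], [[4.2, -5.6, 0], [0, 0, 0]], [[4.2, -5.6, 0], [0, 0, 0]], [[4.2, -5.6, 0], [0, 0, 0]], [[0, 0, 0], [0, 0, 0]]]}}

```text
t: 7.0
position: [0.5256, -0.0554, 0.0899]
tool_rot: [-0.001, 0.99, 0.143, 0.001]
ft_force: [0.3, 1.6, 2.4]
width: -0.0
finger_force: 1.1
```

Run:
```python
from fit import *
for i in range(4):
    im=capture("scene"); s=manip.state(); print(s["position"],s["ft_force"],s["finger_force"],s["t"])
im=im[:,:,::-1].copy()
for a in proj("scene",w(np.load("p.npy"),C[::6],.08)): im[int(round(a[1])),int(round(a[0]))]=(255,0,255)
cv2.imwrite("pics/e.png",cv2.resize(im[110:240,230:400],None,fx=4,fy=4,interpolation=0))
```

```text
[ 0.52557909 -0.05558977  0.08991693] [-0.06250316  1.2279836   2.42624488] 1.143969465047121 7.05
[ 0.52550586 -0.05589731  0.08990126] [1.01522455 2.43766898 2.51016682] 1.1443340219557285 7.1
[ 0.52540099 -0.05621789  0.08990377] [0.30362834 1.33144157 2.73548139] 1.1475267866626382 7.15
[ 0.52534078 -0.05654198  0.08993002] [1.09529994 1.74640042 2.56040639] 1.1524404538795352 7.2
```

View pics/e.png

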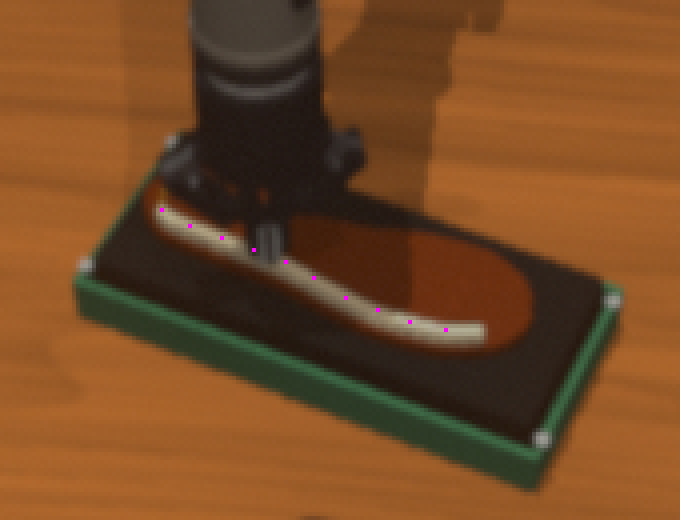

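The tips ride on the rand at (265,240) in the crop. The sole has not visibly shifted and the force is about 2.5 N, so I continue to the toe end.

{"api": "apply_moves", "payload": {"targets": [[[4.8, -5.1, 0], [0, 0, 0]], [[4.8, -5.1, 0], [0, 0, 0]], [[4.8, -5.1, 0], [0, 0, 0]], [[4.8, -5.1, 0], [0, 0, 0]], [[4.8, -5.1, 0], [0, 0, 0]], [[4.8, -5.2, 0], [0, 0, 0]], [[4.8, -5.2, 0], [0, 0, 0]], [[4.8, -5.2, 0], [0, 0, 0]], [[4.8, -5.2, 0], [0, 0, 0]], [[4.8, -5.2, 0], [0, 0, 0]], [[0, 0, 0], [0, 0, 0]]]}}

```text
t: 8.3
position: [0.5574, 0.0076, 0.09]
tool_rot: [-0.001, 0.99, 0.143, 0.001]
ft_force: [0.8, 1.4, 2.3]
width: -0.0001
finger_force: 1.1
```

{"api": "apply_moves", "payload": {"targets": [[[3.8, -5.5, 0], [0, 0, 0]], [[3.8, -5.5, 0], [0, 0, 0]], [[3.8, -5.5, 0], [0, 0, 0]], [[3.8, -5.5, 0], [0, 0, 0]], [[3.8, -5.5, 0], [0, 0, 0]], [[2.5, -6.5, 0], [0, 0, 0]], [[2.5, -6.5, 0], [0, 0, 0]], [[2.5, -6.5, 0], [0, 0, 0]], [[2.5, -6.5, 0], [0, 0, 0]], [[2.5, -6.5, 0], [0, 0, 0]], [[0, 0, 0], [0, 0, 0]]]}}

```text
t: 9.4
position: [0.5699, 0.0742, 0.0899]
tool_rot: [-0.001, 0.99, 0.143, 0.0]
ft_force: [0.3, 1.0, 2.4]
width: -0.0003
finger_force: 1.2
```

Run:
```python
from fit import *
im=capture("scene"); s=manip.state(); print(s["position"],s["ft_force"],s["finger_force"],s["t"])
im=im[:,:,::-1].copy()
for a in proj("scene",w(np.load("p.npy"),C[::6],.08)): im[int(round(a[1])),int(round(a[0]))]=(255,0,255)
cv2.imwrite("pics/f.png",cv2.resize(im[110:240,230:400],None,fx=4,fy=4,interpolation=0))
```

```text
[0.56988913 0.07408246 0.08992129] [0.22415253 2.59649706 2.73280038] 1.1473568296059966 9.45
```

View pics/f.png

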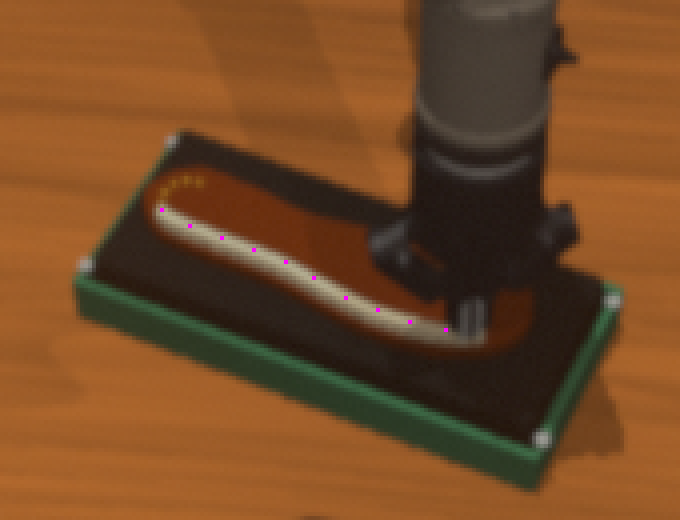

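The tips are at the toe end of the strip, (470,330) in the crop, and the sole is still in place. I go the last few mm, then lift clear.

{"api": "apply_moves", "payload": {"targets": [[[0.8, -2.9, 0], [0, 0, 0]], [[0.8, -2.9, 0], [0, 0, 0]], [[0, 0, 0], [0, 0, 0]], [[0, 0, -2], [0, 0, 0]], [[0, 0, -4], [0, 0, 0]], [[0, 0, -10], [0, 0, 0]], [[0, 0, -20], [0, 0, 0]], [[0, 0, -30], [0, 0, 0]], [[0, 0, -30], [0, 0, 0]], [[0, 0, -20], [0, 0, 0]], [[0, 0, -5], [0, 0, 0]], [[0, 0, 0], [0, 0, 0]]]}}

```text
t: 10.65
position: [0.57, 0.0783, 0.2116]
tool_rot: [0.0, 0.99, 0.142, 0.001]
ft_force: [-0.3, 0.3, -0.5]
width: 0.0003
finger_force: 0.0
```

Run:
```python
from fit import *
im=capture("scene"); s=manip.state(); print(s["position"],s["ft_force"],s["t"])
a=cv2.imread("pics/scene1.png")[140:206,248:389]; b=im[:,:,::-1][140:206,248:389]
cv2.imwrite("pics/g.png",cv2.resize(np.vstack([a,b]),None,fx=4,fy=4,interpolation=0))
```

```text
[0.56921949 0.07801636 0.21034502] [-0.64371297 -0.17104716 -0.27598862] 10.7
```

View pics/g.png

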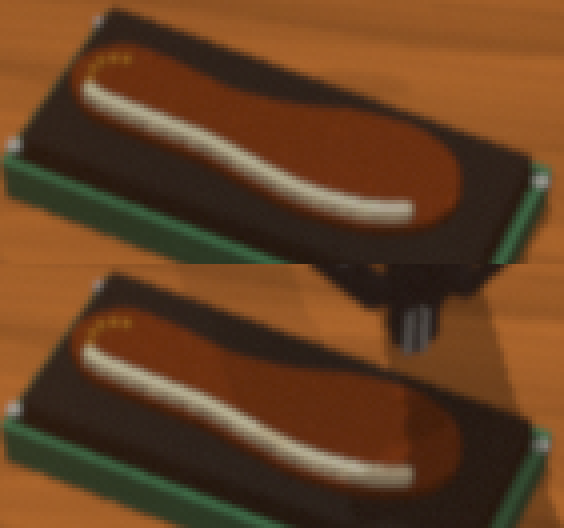

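The before and after crops match: the rand runs from (85,90) to (410,210) in both. The sole has not shifted and the cushion is back up.

```bash
python3 -c "
from station import manip
print(manip.hand_in())"
```

```text
the job is handed in; nothing more can be done
None
```

I ran the fingertips along the whole rand from heel to toe at about 2.5 N and moved clear, with no visible shift of the sole; the job is handed in, but the hand-in returned no verdict.

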